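# Check a channel's depth with a dial depth gauge

### The job

Take the dial depth gauge from its wooden rest and push its sprung probe into the channel of the steel block, until the gauge's base sits flat across both cheeks of the block; hold it there for a second and read the depth. Stand the gauge back upright on its wooden rest. Then record the result on the slide at the back: push its tab fully to the right end (as seen from the robot) if the channel is deeper than 15 mm, fully to the left end if it is shallower, leaving the jar, the graver and the other things lying around where they are.

Things in the scene. Friction and masses are not known exactly. Their poses are not given: they have to be found in the camera images.
- gauge_grip (a point): Centre of the black ribbed grip at the top of the dial depth gauge: grip 30 (x) x 26 (y) x 38 mm high, to be pinched across its y faces. The gauge stands upright, 96 mm high over its base, 0.16 to 0.26 kg; this point lies 77 mm above the underside of the base. Gauge axes: x away from the dial (the dial faces -x), y along the base, z up. The grip begins 58 mm above the underside; below it a dial 44 mm across, centred 35 mm above the underside.
- gauge_foot (a point): Middle of the flat underside of the gauge's base, a steel bar 30 (x) x 80 (y) x 12 mm; same axes as gauge_grip. The probe comes out here.
- gauge_probe (a joint): Sprung probe, a steel pin 8 mm across under the middle of the gauge's base. 0 = fully out, its tip 26 mm below the underside; grows (m) as it is pushed in, up to 0.026. Spring 1.5 N at 0, rising 0.2 N per mm. With the base flat on the block and the tip on the channel's floor, the depth is 0.026 minus this value. The dial shows the same depth: 15 mm with the pointer straight up at the long tick, deeper turns it clockwise by 10 degrees per mm (ticks every 5 mm).
- block_top (a point): Fixed steel forming block 100 (x) x 90 (y) x 40 mm high, an open straight channel 16 mm wide along its x through the middle. This point: middle of the channel's mouth, level with the tops of the two cheeks (40 mm above the surface). x runs along the channel, y across it, z up.
- strip (a joint): Height setting of the dark steel strip that is the channel's floor (fixed during the job): the channel's depth is 0.022 m minus this value, so 22 mm at 0 and 8 mm at 0.014.
- rest_top (a point): Fixed pale wooden rest, 55 (x) x 90 (y) x 40 mm high, two cheeks 26 mm wide with a 42 mm gap between them across y. The gauge's base lies across both cheeks along y with its probe hanging in the gap (14 mm clear below the tip). This point: the middle, level with the cheeks' tops; x along the gap, y across it.
- tab (a joint): Position of the black tab on the result slide: 0 = right end, 0.09 = left end (m, towards the slide's +y, the robot's left). Starts near the middle, stays where left, needs about 1.5 N.
- tab_top (a point): Top middle of the tab, a block 28 (x) x 20 (y, the sliding direction) x 40 mm high whose top is 55 mm above the surface; it moves with the tab. Its x and y axes are those of the slide; the fixed track is 40 x 140 x 14 mm.
- powder_jar: White jar with cap, 41 mm across, 100 mm high, a bystander; origin under its middle.
- graver: Graver lying along the right edge, 170 mm long, 13 mm thick, a bystander; origin under its middle.

How it is judged:
By the outcome, as a careful person would: the job done as asked, in the order asked, and still so for the second after the job is handed in, with the robot touching nothing.
It also fails if it takes over 54 s, if anything falls off the work surface, if the arm or the gripper's body presses on something with over 40 N, if the wrist force passes 120 N, or if a joint passes its speed limit or range.

### The arm

A 6-joint arm with a two-finger parallel gripper is mounted at the origin on a cart in front of the work surface, level with it; the furniture and walls round the work are solid. World frame = base frame: x ahead of the robot, y to its left, z up, the work surface at z = 0. Lengths are in mm, angles in rad, forces in N, time in s.
With the tool pointing down it reaches from about 325 to 750 mm from the base axis. Payload 7.6 kg.
Tool frame: the origin (TCP) lies midway between the tips of the shut fingers; the grasp point (between the pads) lies 19 mm behind it; x points along the fingers, z is the direction in which the jaws open and shut, and the axes are right-handed (so a half turn about x gives the same grasp; the last joint's range is limited). The gripper opens to 85 mm and grips with 20 to 120 N. Pads are 22 mm wide; open, the fingers measure 114 mm over their backs; the gripper's body (76 mm by 85 mm) begins 54 mm behind the grasp point. The pads swing forward as they close: fully open they stand 13 mm farther back than shut.
Start: joints at [-1.332, 0.052, 1.401, -0, 1.689, -0.07], TCP at [159.58, -500.18, 231.323] pointing down, gripper open.
Joint ranges: [-2.9, 2.9], [-0.91, 2.17], [0.12, 2.37], [-1.06, 4.2], [0.26, 2.73], [-2.93, 2.93]. Speed limits (rad/s): [2.57, 2.57, 3.01, 3.14, 3.14, 3.14].

### API

Orientations are given as a 3x3 rotation matrix whose columns are the frame's x, y, z axes.
In Python, from plant import manip, fingers, telemetry, vision gives the robot as it stands. The module is installed in compiled form; this text tells all that it offers. Calls block until the motion is done:
- manip.move_pose(position, orientation): joint-space move of the TCP to a pose.
- manip.movel(position, frame=None, v=150, force_limit=None): straight line of the TCP; frame=None keeps the orientation; v is the mean speed in mm/s. With force_limit (N) it stops when the force on the tool has changed by that much, and returns True; else False.
- manip.goto_joints(angles): joint-space move.
- fingers.ungrasp() and fingers.close_gripper(force=None): open the fingers fully, or close them until they stop; force is the grip in N (None keeps the last).
- manip.sleep(seconds).
- manip.ik(position, orientation): joint angles nearest the present ones, or None.
- telemetry.sense(): the state.
- vision.get_image(name): name is "scene" or "top" or "wrist"; returns a dict with "pixels" (384x512x3 uint8, blue, green, red), "fovy" (degrees; the focal length in pixels is half the picture's height over the tangent of half this angle, whatever the lens; pixels are square), "cx", "cy" (the principal point, pixels), "R" (3x3) and "t" (3): a world point X has camera coordinates R X + t; the wrist camera has in their place "tool_from_camera" (4x4, takes a point from camera to tool coordinates, whose origin is the TCP and whose axes are the tool frame's). Camera axes: x right, y down, z forward; pixel columns grow to the right and rows downward; lengths in mm; the calibration is good to about 2 mm. The wrist camera is an equidistant fisheye: a pixel r from the principal point sees the ray r / f radians off the axis. A picture is of the moment at which its call begins: read the wrist's pose just before it. There is no depth.
A pose or a line that the arm cannot do raises manip.PlanningError and nothing moves.
- manip.close_job(): hands the job in, once; it reports no verdict.
The state is a dict: "t": time; "q": joint angles; "qd": joint speeds; "joint_torque": joint torques, N m; "eef_pos": TCP position; "orientation": TCP orientation; "wrist_force": force on the tool from outside, world axes, zero at the start; "ft_torque": the same for the moment, N m; "finger_gap": finger opening in mm.
Only numpy, scipy, OpenCV 4.12 (cv2) and the standard library are available. Lean on these libraries where they do the work, as an engineer would, in place of code of your own. Each camera call takes 0.05 s, during which the arm holds its last target.

## Working session

There is one attempt and no reset: what is moved stays moved. The work goes in short steps, each a Python script; the robot and the scene stay as the last script left them, time stands still between calls to the robot, and variables do not carry over. Pictures are saved under pics/ and viewed, and the job is handed in when it is done.

```bash
mkdir -p pics; ls; python3 - <<'E'
from plant import manip, fingers, telemetry, vision
import cv2,numpy as np
s=telemetry.sense();print(s)
for n in("scene","top","wrist"):
    d=vision.get_image(n);cv2.imwrite(f"pics/a_{n}.png",d["pixels"])
    print(n,{k:(np.round(v,4).tolist() if k!="pixels" else 0) for k,v in d.items()})
E
```

```text
pics
{'t': 0.0, 'q': array([-1.33234816e+00,  5.28352559e-02,  1.40173842e+00, -4.23674709e-06,
        1.68859428e+00, -7.03068225e-02]), 'qd': array([ 3.26888921e-04,  9.52051277e-04,  2.01409756e-03, -6.34654934e-04,
        8.22637640e-04,  3.76327504e-06]), 'joint_torque': array([ 7.55075125e-04, -3.81674373e+01, -3.60180080e+01,  7.04170802e-06,
        6.30872542e-03,  3.17367926e-05]), 'eef_pos': array([ 159.47870568, -499.87320695,  230.46630267]), 'orientation': array([[-3.76166982e-04,  9.52712804e-01,  3.03871965e-01],
       [ 1.52973701e-03,  3.03872179e-01, -9.52711582e-01],
       [-9.99998759e-01,  1.06465551e-04, -1.57170672e-03]]), 'wrist_force': array([-0.07455125,  0.74422357, -0.01550104]), 'ft_torque': array([ 0.01034447, -0.02746822,  0.02120021]), 'finger_gap': 85.41719193471401}
scene {'pixels': 0, 'fovy': 47.1734, 'cx': 248.2345, 'cy': 190.129, 'R': [[-0.7586, -0.6511, 0.0235], [-0.2978, 0.3145, -0.9013], [0.5795, -0.6908, -0.4325]], 't': [416.6442, 304.8614, 524.7492]}
top {'pixels': 0, 'fovy': 57.6177, 'cx': 255.1152, 'cy': 187.8913, 'R': [[-0.0242, -0.9996, -0.0152], [-0.99, 0.0261, -0.1385], [0.1389, 0.0117, -0.9902]], 't': [-45.601, 587.4989, 855.9003]}
wrist {'pixels': 0, 'fovy': 65.7065, 'cx': 252.9627, 'cy': 190.5351, 'tool_from_camera': [[-0.0001, -0.2832, 0.9591, -141.5815], [-0.0009, -0.9591, -0.2832, 71.2666], [1.0, -0.0009, -0.0002, 0.4755], [0.0, 0.0, 0.0, 1.0]]}
```

View pics/a_scene.png

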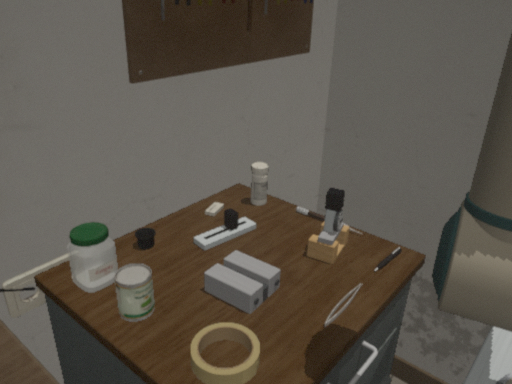

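View pics/a_top.png

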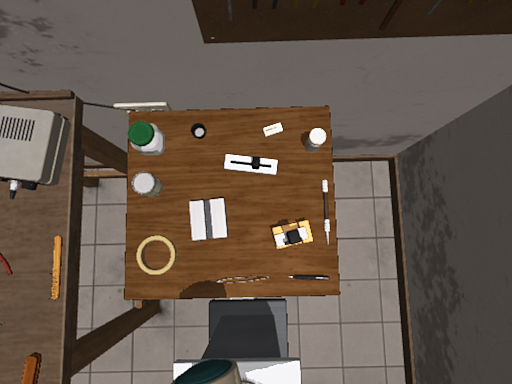

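View pics/a_wrist.png

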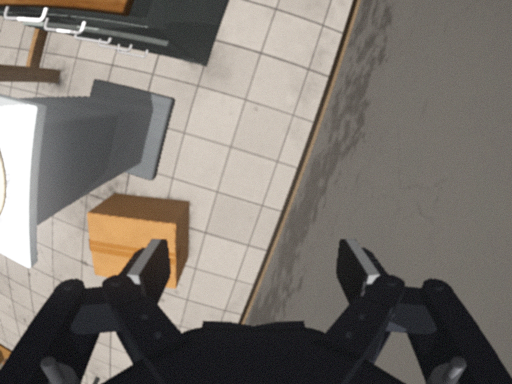

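The scene view shows the gauge on its rest near (330,235), the block near (242,280) and the slide near (226,232). In the top view the block is near (208,219), the rest near (293,235) and the tab near (256,162). I'll zoom in on the top and scene views.

```bash
python3 - <<'E'
import cv2,numpy as np
im=cv2.imread("pics/a_top.png")
a=cv2.resize(im[140:260,180:340],None,fx=5,fy=5,interpolation=cv2.INTER_CUBIC)
cv2.imwrite("pics/b_top.png",a)
im=cv2.imread("pics/a_scene.png")
cv2.imwrite("pics/b_scene.png",cv2.resize(im[180:310,190:360],None,fx=4.6,fy=4.6,interpolation=cv2.INTER_CUBIC))
E
```

```text
(no output)
```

View pics/b_top.png

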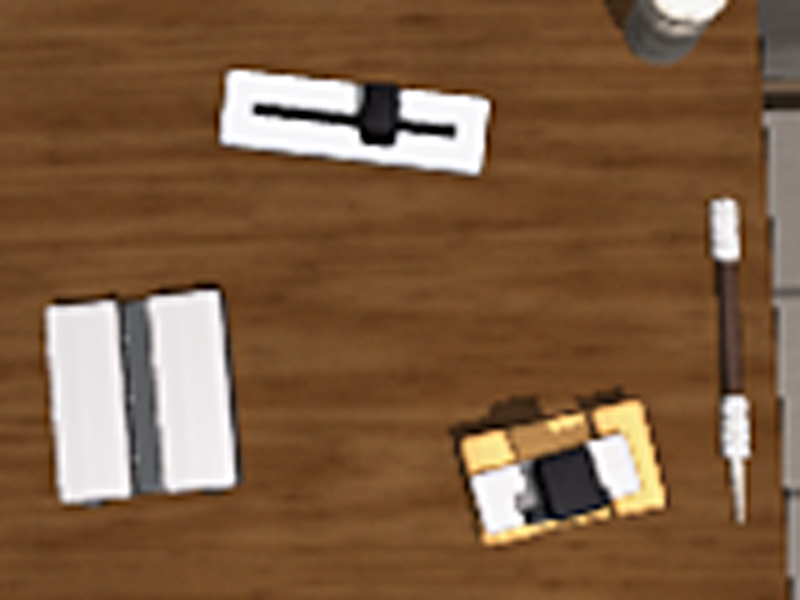

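View pics/b_scene.png

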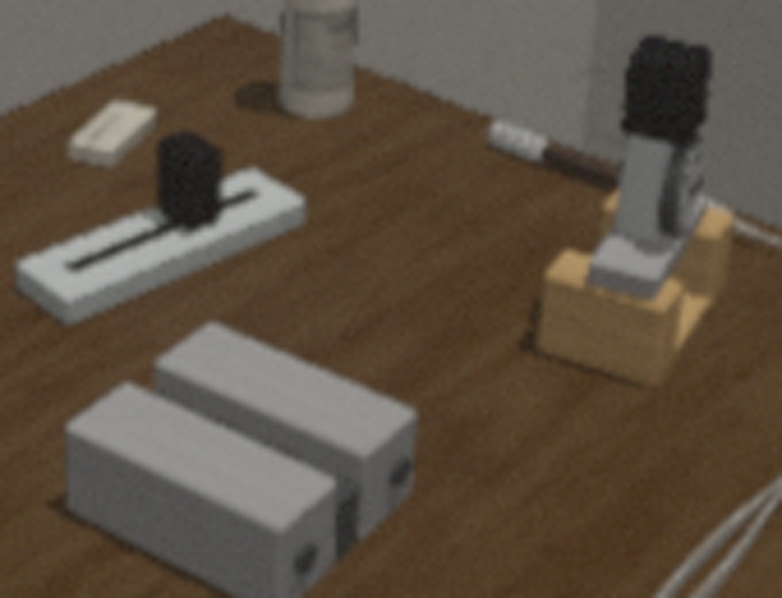

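The top crop shows the block with corners at about (47,308), (220,290), (238,487) and (62,503), the gauge base across the rest, and the tab mid-slide. The dial faces the robot. I'll take coarse positions from this, then refine with the wrist camera.

```bash
cat > h.py <<'E'
from plant import manip, fingers, telemetry, vision
import cv2,numpy as np
def ray(d,u,v):
    f=d["pixels"].shape[0]/2/np.tan(np.radians(d["fovy"])/2)
    R=np.array(d["R"]);t=np.array(d["t"])
    return -R.T@t, R.T@np.array([(u-d["cx"])/f,(v-d["cy"])/f,1])
def wray(d,s,u,v):
    f=d["pixels"].shape[0]/2/np.tan(np.radians(d["fovy"])/2)
    x,y=u-d["cx"],v-d["cy"];r=np.hypot(x,y)+1e-9;th=r/f
    c=np.array([x/r*np.sin(th),y/r*np.sin(th),np.cos(th)])
    T=np.array(d["tool_from_camera"]);O=np.array(s["orientation"])
    return O@T[:3,3]+s["eef_pos"], O@(T[:3,:3]@c)
def hit(od,z):
    o,d=od;return o+d*(z-o[2])/d[2]
def wproj(d,s,X):
    f=d["pixels"].shape[0]/2/np.tan(np.radians(d["fovy"])/2)
    T=np.array(d["tool_from_camera"]);O=np.array(s["orientation"])
    c=T[:3,:3].T@(O.T@(np.array(X,float)-s["eef_pos"])-T[:3,3])
    th=np.arctan2(np.hypot(c[0],c[1]),c[2]);r=np.hypot(c[0],c[1])
    return np.array([d["cx"]+f*th*c[0]/r,d["cy"]+f*th*c[1]/r])
def down(yaw):
    # jaw (tool z) along direction yaw in world xy
    x=np.array([0,0,-1.]);z=np.array([np.cos(yaw),np.sin(yaw),0]);return np.c_[x,np.cross(z,x),z]
def snap(name,fn):
    s=telemetry.sense();d=vision.get_image(name);cv2.imwrite("pics/"+fn,d["pixels"]);d["s"]=s;return d
def say(e):print(np.round(e,2).tolist())
E
python3 - <<'E'
from h import *
d=vision.get_image("top")
def P(u,v,z):return hit(ray(d,u/5+179.6+.0,v/5+139.6),z)
for nm,pts,z in [("block",[(47,308),(220,290),(238,487),(62,503)],40),("slide",[(228,70),(491,98),(480,176),(220,142)],14),("rest",[(460,436),(640,400),(665,508),(485,545)],40),("base",[(468,476),(627,432),(641,492),(489,536)],52),("tab",[(360,84),(398,84),(395,145),(360,140)],55),("grip",[(533,460),(590,444),(608,500),(545,518)],96)]:
    q=np.array([P(u,v,z) for u,v in pts]);print(nm);say(q.mean(0));say(q)
    e=q[1]-q[0]+q[2]-q[3];print("yaw y",np.degrees(np.arctan2(-e[1],-e[0]))-90, np.linalg.norm(e)/2, np.linalg.norm(q[3]-q[0]+q[2]-q[1])/2)
E
```

```text
block
[509.93, 61.47, 40.0]
[[556.26, 109.85, 40.0], [563.25, 20.95, 40.0], [463.03, 13.03, 40.0], [457.18, 102.05, 40.0]]
yaw y 4.12442169188526 89.18861254733896 99.95648810669053
slide
[654.97, -49.32, 14.0]
[[684.94, 17.95, 14.0], [665.69, -122.59, 14.0], [623.55, -115.35, 14.0], [645.7, 22.71, 14.0]]
yaw y -8.45028763736056 140.82938071842557 41.12983320102836
rest
[466.56, -150.71, 40.0]
[[485.85, -99.67, 40.0], [501.72, -191.27, 40.0], [447.41, -201.36, 40.0], [431.25, -110.52, 40.0]]
yaw y 9.957585204004403 92.61559420926012 55.45279708330523
base
[460.71, -146.33, 52.0]
[[465.66, -102.65, 52.0], [485.46, -182.47, 52.0], [455.72, -188.1, 52.0], [436.0, -112.11, 52.0]]
yaw y 14.231142521053172 80.37320047422737 30.63988766688458
tab
[650.22, -62.53, 55.0]
[[665.71, -53.56, 55.0], [665.17, -73.0, 55.0], [633.47, -70.65, 55.0], [636.54, -52.89, 55.0]]
yaw y -5.550519725743172 18.683997159326307 30.470918533622783
grip
[462.23, -148.58, 96.0]
[[472.2, -131.97, 96.0], [479.05, -159.16, 96.0], [452.67, -166.55, 96.0], [445.01, -136.62, 96.0]]
yaw y 14.250097639214758 29.46287656895753 27.455328690127853
```

```bash
python3 - <<'E'
from h import *
print(telemetry.sense()["t"])
O=down(np.radians(104))
print(manip.ik([455,-150,230],O))
manip.move_pose([455,-150,230],O)
d=snap("wrist","c_w.png");print(d["s"]["t"],d["s"]["eef_pos"],d["s"]["wrist_force"])
E
```

```text
0.2
[-3.95547985e-01 -7.81445809e-02  1.53248361e+00 -4.44089210e-16
  1.68725362e+00 -2.21069041e+00]
2.05 [ 454.879581   -150.45425433  229.99048059] [-0.11682438 -0.0931309  -0.32220305]
```

View pics/c_w.png

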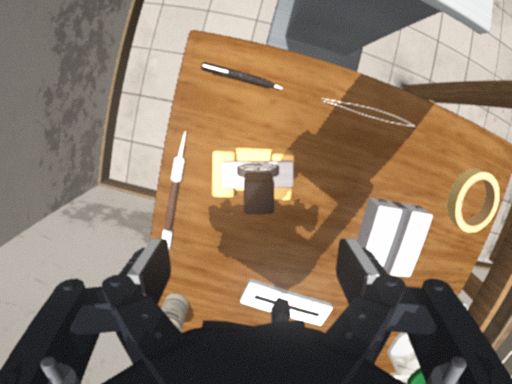

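The wrist view shows the gauge at (258,185), with the dial facing up-image (towards the robot). The block is at (395,237) and the slide at (285,302). I'll zoom in for corners.

```bash
python3 - <<'E'
import cv2
im=cv2.imread("pics/c_w.png")
cv2.imwrite("pics/d1.png",cv2.resize(im[140:225,200:310],None,fx=7,fy=7,interpolation=cv2.INTER_CUBIC))
cv2.imwrite("pics/d2.png",cv2.resize(im[190:335,230:440],None,fx=3.8,fy=3.8,interpolation=cv2.INTER_CUBIC))
E
```

```text
(no output)
```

View pics/d1.png

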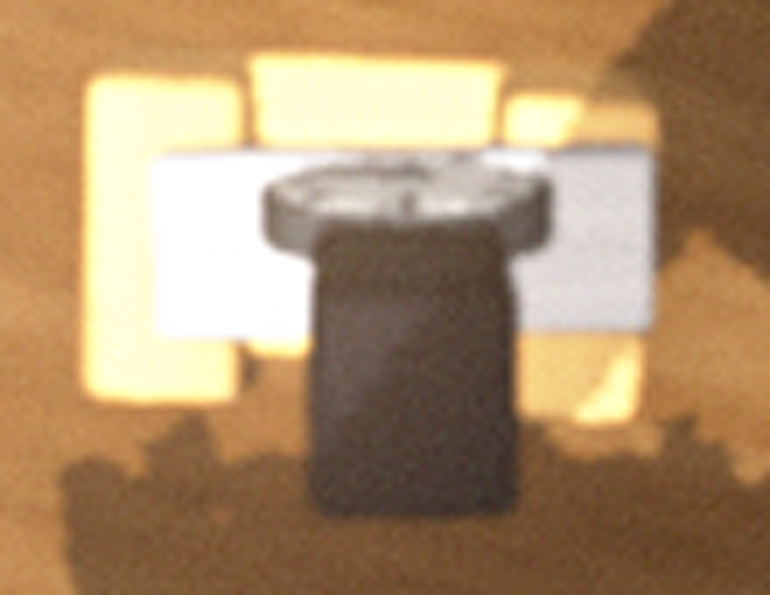

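View pics/d2.png

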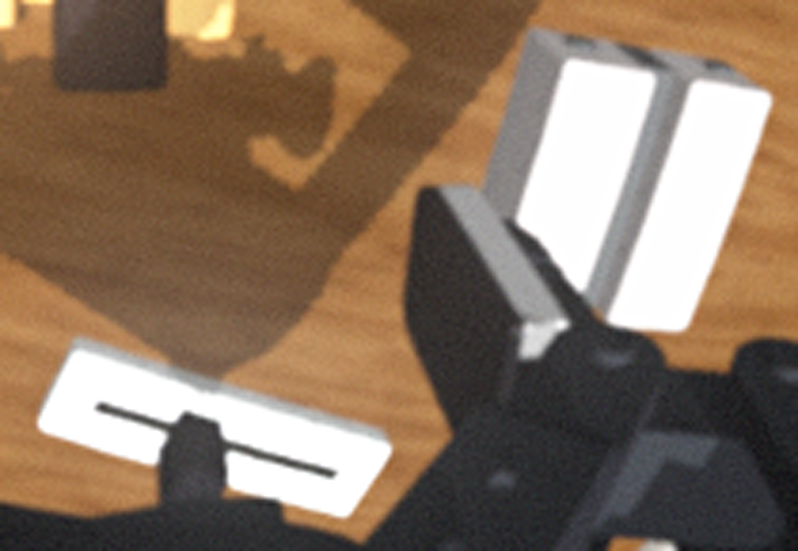

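```bash
python3 - <<'E'
from h import *
d=vision.get_image("top");s=telemetry.sense();w=vision.get_image("wrist")
def P(u,v,z):return hit(ray(d,u/5+179.6,v/5+139.6),z)
say(np.mean([P(*p,136) for p in [(533,460),(590,444),(608,500),(545,518)]],0))
def W(u,v,z):return hit(wray(w,s,u/7+199.6,v/7+139.6),z)
def rep(nm,q):
    q=np.array(q);e=q[1]-q[0]+q[2]-q[3];g=q[3]-q[0]+q[2]-q[1]
    print(nm,np.round(q.mean(0),1),"yaw",np.round(np.degrees([np.arctan2(e[1],e[0])-np.pi/2,np.arctan2(g[1],g[0])]),1),np.linalg.norm(e)/2,np.linalg.norm(g)/2)
rep("base",[W(*p,52) for p in [(153,150),(655,150),(652,330),(158,335)]])
rep("rest",[W(*p,40) for p in [(85,75),(655,92),(635,420),(86,400)]])
say([W(312,513,136),W(515,513,136)])
def V(u,v,z):return hit(wray(w,s,u/3.8+229.6,v/3.8+189.6),z)
rep("slide",[V(*p,14) for p in [(76,345),(390,446),(350,518),(40,428)]])
q=[V(*p,40) for p in [(563,60),(770,93),(690,330),(478,330)]];say(q)
q2=[V(*p,40) for p in [(563,60),(770,93),(690,330)]]
c=(q2[0]+q2[2])/2; print("block",c, np.linalg.norm(q2[1]-q2[0]),np.linalg.norm(q2[2]-q2[1]),np.degrees(np.arctan2(*(q2[2]-q2[1])[[1,0]])))
E
```

```text
[462.21, -144.84, 136.0]
base [ 456.6 -145.7   52. ] yaw [14.2 14.4] 78.98777341085335 29.766646061014757
rest [ 462.1 -150.8   40. ] yaw [11.9 12.2] 92.41517832648961 55.50686579394642
[[472.85, -154.41, 136.0], [466.98, -130.53, 136.0]]
slide [650.3 -48.9  14. ] yaw [-9.1 -4.4] 140.1313182654016 42.0398371434407
[[460.89, 11.95, 40.0], [453.43, 101.1, 40.0], [551.97, 113.02, 40.0], [565.46, 21.16, 40.0]]
block [506.42898827  62.48510222  40.        ] 89.46201127703507 99.2553509268015 6.900472465408955
```

Relative offsets agree between the two views; only a shared shift of about 4 mm in x remains. I'll grasp the gauge now.

```bash
python3 - <<'E'
from h import *
O=down(np.radians(104.2))
manip.movel([458.5,-146,190],O,v=200)
hit_=manip.movel([458.5,-146,96],v=120,force_limit=12)
print(hit_,telemetry.sense()["eef_pos"])
fingers.close_gripper(60)
s=telemetry.sense();print(s["t"],s["eef_pos"],s["finger_gap"],s["wrist_force"],s["ft_torque"])
d=snap("wrist","e_w.png");snap("scene","e_s.png")
E
python3 -c "
import cv2
a=cv2.imread('pics/e_w.png')[90:384,100:412];b=cv2.imread('pics/e_s.png')[160:290,280:390]
cv2.imwrite('pics/e.png',cv2.hconcat([cv2.resize(a,(430,405)),cv2.resize(b,(343,405))]))"
```

```text
False [ 459.06759018 -146.25914237   97.02792536]
4.0583 [ 458.58772971 -145.91855784   96.17748981] 25.549072797830668 [0.46508662 1.74338327 0.65941955] [0.13010985 0.0447982  0.00352974]
```

View pics/e.png

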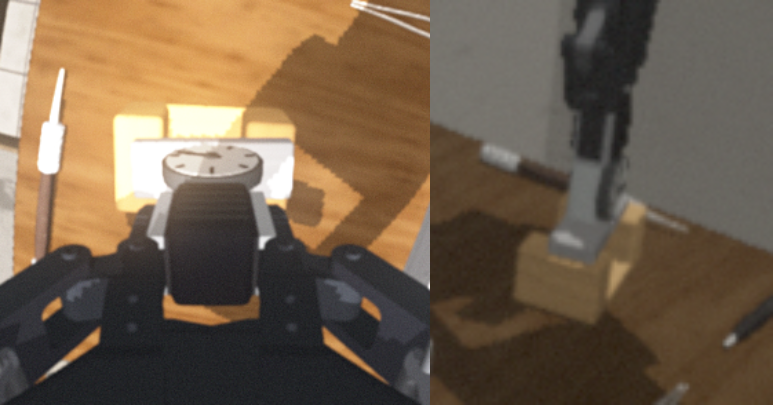

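The gauge is gripped (gap 25.5 mm), and the wrist camera can read the dial, at about (212,157) in this mosaic. I'll lift it and look over the block.

```bash
python3 - <<'E'
from h import *
manip.movel([458.6,-145.9,175],v=150)
manip.move_pose([508,62,175],down(np.radians(94.8)))
s=telemetry.sense();print(s["t"],s["wrist_force"],s["eef_pos"])
w=snap("wrist","f_w.png");import pickle;pickle.dump(w,open("f.pkl","wb"))
a=w["pixels"];cv2.imwrite("pics/f1.png",cv2.resize(a[60:260,160:400],None,fx=3,fy=3,interpolation=cv2.INTER_CUBIC))
E
```

```text
5.6917 [-0.27346006  0.26881449 -3.67936398] [507.67532984  61.1636501  174.18460405]
```

View pics/f1.png

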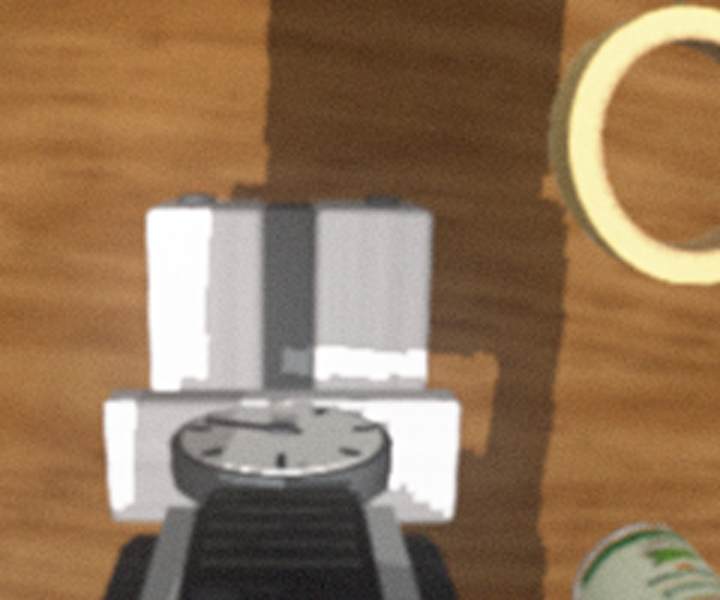

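```bash
python3 - <<'E'
from h import *
import pickle
w=pickle.load(open("f.pkl","rb"));s=w["s"]
def V(u,v,z):return hit(wray(w,s,u/3+159.67,v/3+59.67),z)
tl,tr,br,bl=[V(*p,40) for p in [(148,206),(432,208),(427,388),(150,390)]]
say([tl,tr,br,bl]);print(np.linalg.norm(tl-tr))
for a,b in((tl,bl),(tr,br),(V(264,206,40),V(261,388,40)),(V(316,206,40),V(313,388,40))):
    print("x yaw",np.degrees(np.arctan2(*(b-a)[[1,0]])))
e=tl-tr;print("y yaw",np.degrees(np.arctan2(e[0],-e[1])) , np.degrees(np.arctan2(*(tr-tl)[[1,0]]))-90)
say([V(264,206,40),V(316,206,40),V(261,388,40),V(313,388,40)])
z=s["eef_pos"][2]-56.2+12
a,b=V(106,395,z),V(460,394,z);say([a,b,(a+b)/2,np.linalg.norm(a-b)]) if 0 else (say(a),say(b),print(np.linalg.norm(a-b),np.degrees(np.arctan2(*(b-a)[[1,0]]))-90))
m=(a+b)/2
R=np.array(s["orientation"]);print("front-mid in tool (y,z):",R.T@(m-s["eef_pos"]))
print("jaw yaw",np.degrees(np.arctan2(R[1,2],R[0,2]))-90)
E
```

```text
[[459.61, 15.31, 40.0], [452.78, 103.25, 40.0], [510.84, 108.58, 40.0], [518.98, 18.99, 40.0]]
88.2102807365837
x yaw 3.5508074246516808
x yaw 5.243460807672981
x yaw 3.5838317035181064
x yaw 4.2995416936937865
y yaw 4.4371218823411525 4.43712188234116
[[457.04, 51.23, 40.0], [455.69, 67.2, 40.0], [515.32, 54.89, 40.0], [513.93, 71.58, 40.0]]
[493.6, 20.79, 129.98]
[486.9, 98.51, 129.98]
78.00405727564561 4.9290204697535245
front-mid in tool (y,z): [ 4.42271877e+01  1.74248539e+01 -1.94857059e-02]
jaw yaw 4.805215040323006
```

```bash
python3 - <<'E'
from h import *
O=down(np.radians(94.2))
manip.movel([508.5,63.1,130],O,v=150)
f0=telemetry.sense()["wrist_force"][2]
manip.movel([508.5,63.1,104],v=80,force_limit=15)
s=telemetry.sense();print(s["t"],s["eef_pos"],f0,s["wrist_force"])
r=manip.movel([508.5,63.1,92],v=15,force_limit=14)
s=telemetry.sense();print(r,s["t"],s["eef_pos"],s["wrist_force"],s["ft_torque"])
manip.sleep(0.3)
s=telemetry.sense();print(s["t"],s["eef_pos"],s["wrist_force"],s["ft_torque"])
w=snap("wrist","g_w.png");sc=snap("scene","g_s.png")
a=w["pixels"][120:260,190:350];b=sc["pixels"][220:320,180:310]
cv2.imwrite("pics/g1.png",cv2.resize(a,None,fx=5,fy=4.2,interpolation=cv2.INTER_CUBIC)[:590])
cv2.imwrite("pics/g2.png",cv2.resize(b,None,fx=5,fy=5,interpolation=cv2.INTER_CUBIC))
E
```

```text
6.6667 [508.47512781  63.06087855 104.28611678] -2.08242934393997 [-1.07933669  0.20627824  0.81652856]
True 7.2583 [508.5731582   63.18542348  96.18638624] [-0.93726923 -0.02012219  5.26413671] [-0.19584927  0.36971989 -0.03496782]
7.5583 [508.56266641  63.17853598  96.15631818] [-1.86970735 -1.15573052  4.94069478] [-0.17657726  0.37224867 -0.00944571]
```

View pics/g1.png

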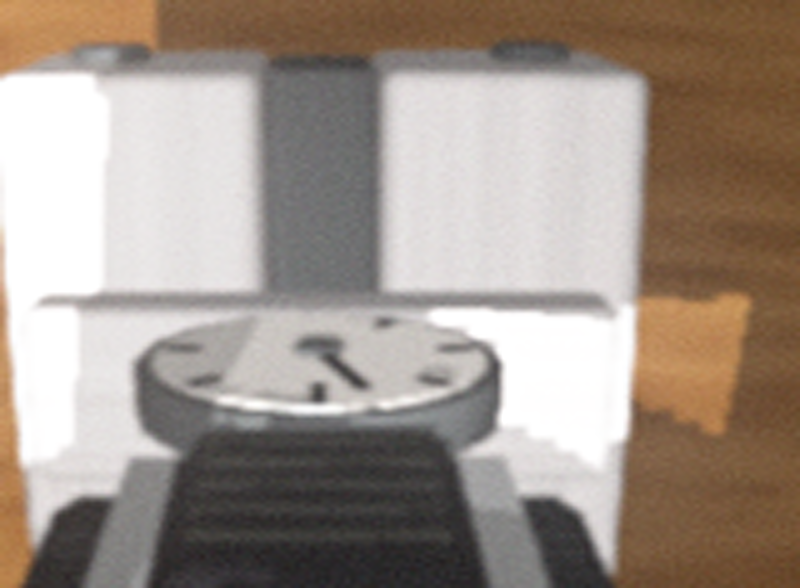

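View pics/g2.png

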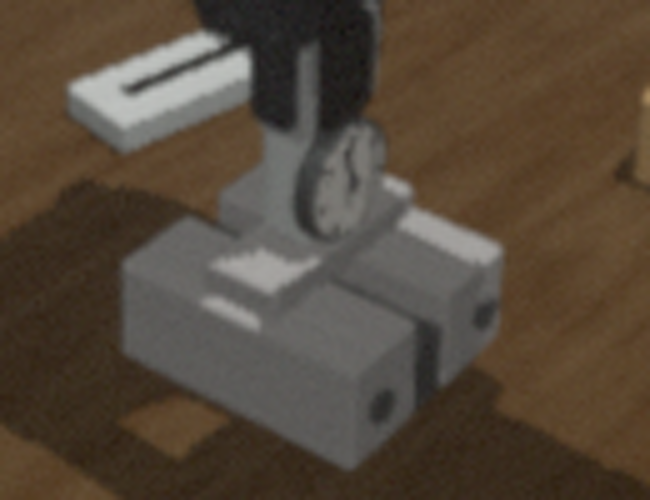

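The wrist crop shows the base lying across both cheeks. The pointer runs from the hub at (318,345) to (365,385), on the counter-clockwise side of the long tick at (318,392), because the picture is upside down relative to the dial. I'll get the angle by casting rays onto the dial plane.

```bash
python3 - <<'E'
from h import *
s=telemetry.sense();w=vision.get_image("wrist")
O=np.array(s["orientation"]);Y=O[:,2].copy();Y[2]=0;Y/=np.linalg.norm(Y);X=np.cross(Y,[0,0,1.])
foot=s["eef_pos"]-2.4*X;foot[2]=40
def D(u,v,off):
    o,d=wray(w,s,u/5+189.6,v/4.2+119.6)
    k=((foot-off*X-o)@X)/(d@X);p=o+k*d-foot;return np.array([p@Y,p[2]])
for off in(16,18,20,22):
    c=D(318,345,off)
    print(off,c.round(1))
    for n,p in dict(long=(318,392),r50=(435,377),l50=(205,380),r100=(455,347),l100=(185,348),b=(385,322),ptr=(365,387),ptrmid=(342,366)).items():
        q=D(*p,off)-c;print("  ",n,np.hypot(*q).round(1),"cw deg",np.degrees(np.arctan2(-q[0],q[1])).round(1))
E
```

```text
16 [-0.6 36.3]
   long 18.0 cw deg 0.1
   r50 17.8 cw deg -44.4
   l50 18.3 cw deg 41.0
   r100 15.7 cw deg -86.5
   l100 15.2 cw deg 85.2
   b 13.1 cw deg -141.7
   ptr 17.0 cw deg -16.7
   ptrmid 8.9 cw deg -17.0
18 [-0.6 42.2]
   long 17.3 cw deg 0.1
   r50 17.2 cw deg -44.4
   l50 17.6 cw deg 41.0
   r100 15.1 cw deg -86.5
   l100 14.7 cw deg 85.2
   b 12.7 cw deg -141.7
   ptr 16.4 cw deg -16.7
   ptrmid 8.6 cw deg -17.0
20 [-0.6 48.1]
   long 16.7 cw deg 0.1
   r50 16.5 cw deg -44.4
   l50 16.9 cw deg 41.0
   r100 14.5 cw deg -86.5
   l100 14.1 cw deg 85.2
   b 12.2 cw deg -141.7
   ptr 15.8 cw deg -16.7
   ptrmid 8.3 cw deg -17.0
22 [-0.6 54. ]
   long 16.0 cw deg 0.1
   r50 15.9 cw deg -44.4
   l50 16.3 cw deg 41.0
   r100 14.0 cw deg -86.5
   l100 13.6 cw deg 85.2
   b 11.7 cw deg -141.7
   ptr 15.1 cw deg -16.7
   ptrmid 7.9 cw deg -17.0
```

```bash
python3 - <<'E'
import cv2
im=cv2.imread("pics/g_w.png")[185:230,210:300]
cv2.imwrite("pics/h1.png",cv2.resize(im,None,fx=8.5,fy=13,interpolation=cv2.INTER_CUBIC))
im=cv2.imread("pics/g_s.png")[238:275,232:266]
cv2.imwrite("pics/h2.png",cv2.resize(im,None,fx=15,fy=15,interpolation=cv2.INTER_CUBIC))
E
```

```text
(no output)
```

View pics/h1.png

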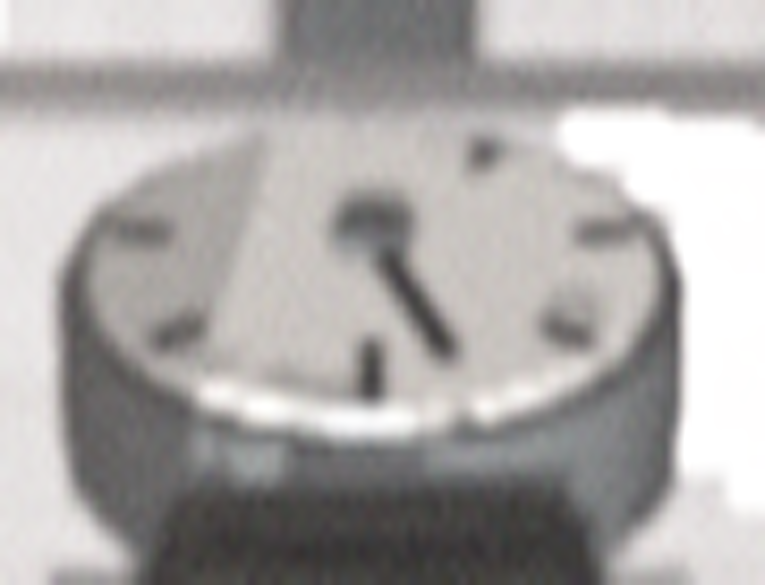

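View pics/h2.png

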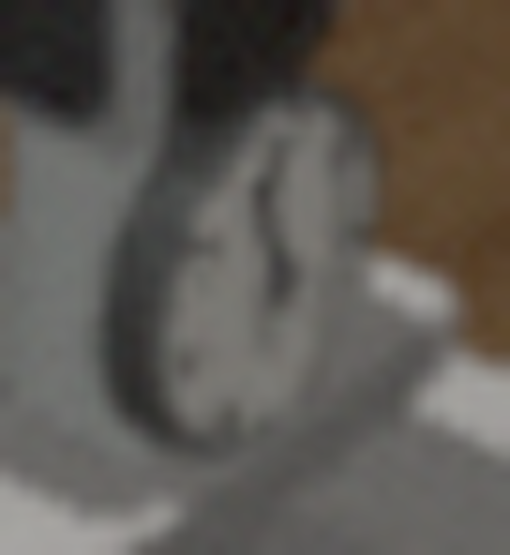

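The pointer is about 17–20° counter-clockwise of the long tick, so the depth is about 13.2 mm: shallower than 15 mm, so the tab goes left. I'll press slightly more, hold, take a final reading and carry the gauge back.

```bash
python3 - <<'E'
from h import *
p=telemetry.sense()["eef_pos"]
r=manip.movel([508.5,63.1,94.5],v=10,force_limit=10)
s=telemetry.sense();print(r,s["eef_pos"],s["wrist_force"])
manip.sleep(1.2)
s=telemetry.sense();print(s["t"],s["eef_pos"],s["wrist_force"])
w=snap("wrist","i_w.png")
cv2.imwrite("pics/i1.png",cv2.resize(w["pixels"][185:230,210:300],None,fx=8,fy=12,interpolation=cv2.INTER_CUBIC))
manip.movel([508.5,63.1,170],v=120)
manip.move_pose([458.6,-145.9,170],down(np.radians(104.2)))
manip.movel([458.6,-145.9,104],v=100,force_limit=15)
r=manip.movel([458.6,-145.9,93],v=15,force_limit=6)
s=telemetry.sense();print(r,s["t"],s["eef_pos"],s["wrist_force"])
w=snap("wrist","j_w.png");sc=snap("scene","j_s.png")
cv2.imwrite("pics/j.png",cv2.hconcat([cv2.resize(w["pixels"][90:384,100:412],(430,405)),cv2.resize(sc["pixels"][160:290,280:390],(343,405))]))
E
```

```text
False [508.87694212  63.23863674  96.10721626] [-6.14455143  0.16324339 11.60598205]
9.1583 [508.88033708  63.25044052  96.10991234] [-5.21003859  0.09102398 11.1554687 ]
True 12.2167 [ 458.66646319 -145.8591975    96.14394595] [-0.32362986 -0.18979413  4.31266917]
```

View pics/i1.png

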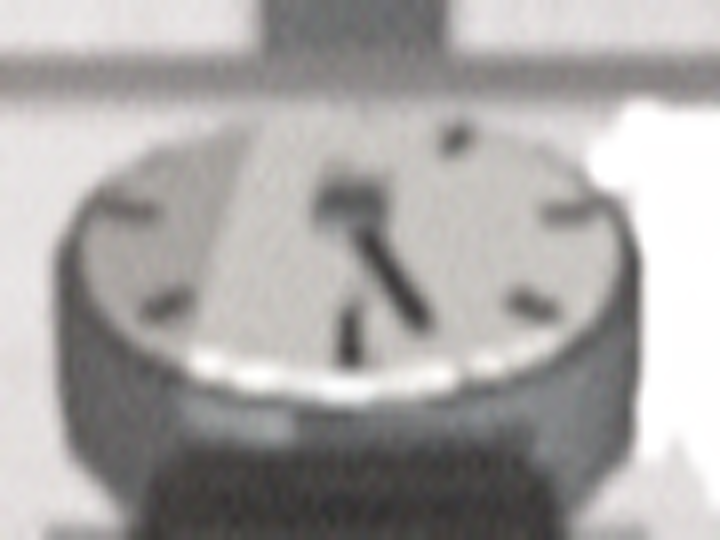

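View pics/j.png

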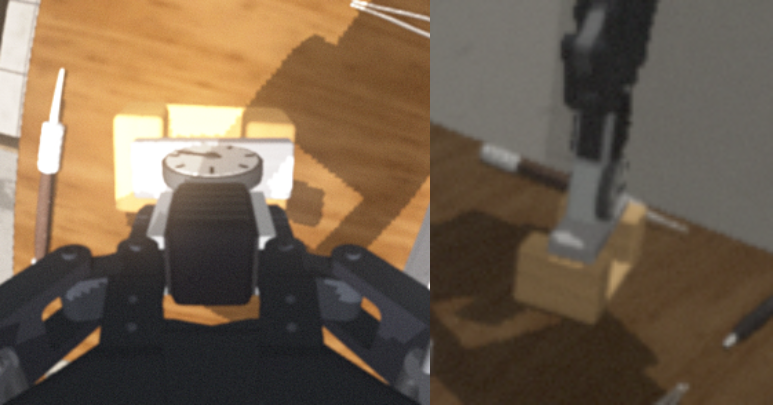

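The held reading is unchanged, and the base is back across the rest exactly where it was. I'll release, retreat and look over the slide.

```bash
python3 - <<'E'
from h import *
fingers.ungrasp()
manip.movel([458.6,-145.9,180],v=150)
d=snap("top","k_t.png")
say(hit(ray(d,317,135),100))
a=np.radians(-8.8);ux=np.array([np.cos(a),np.sin(a),0]);uy=np.array([-np.sin(a),np.cos(a),0])
c=np.array([651.5,-49,0])
fingers.close_gripper(40)
p=c-55*uy;print(p,manip.ik([p[0],p[1],130],down(a)))
manip.move_pose([p[0],p[1],130],down(a))
w=snap("wrist","k_w.png");s=w["s"];print(s["t"],s["eef_pos"])
import pickle;pickle.dump(w,open("k.pkl","wb"))
E
```

```text
[704.17, -215.29, 100.0]
[ 643.085779   -103.35256098    0.        ] [-2.16033837e-01  4.56455980e-01  1.12760059e+00 -4.44089210e-16
  1.55753608e+00 -6.24448626e-02]
16.3167 [ 643.02112628 -103.47717865  130.20432139]
```

View pics/k_w.png

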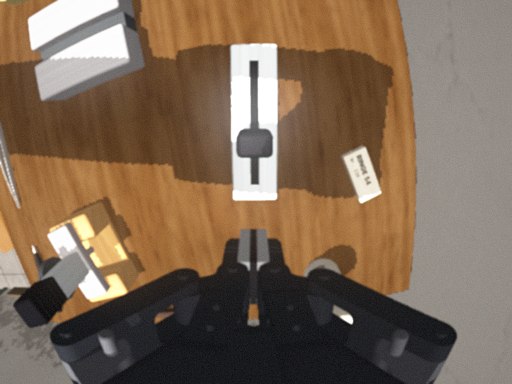

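```bash
python3 -c "
import cv2
cv2.imwrite('pics/k_t2.png',cv2.resize(cv2.imread('pics/k_t.png')[100:260,180:340],None,fx=3.7,fy=3.7,interpolation=cv2.INTER_CUBIC))"
```

```text
(no output)
```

View pics/k_t2.png

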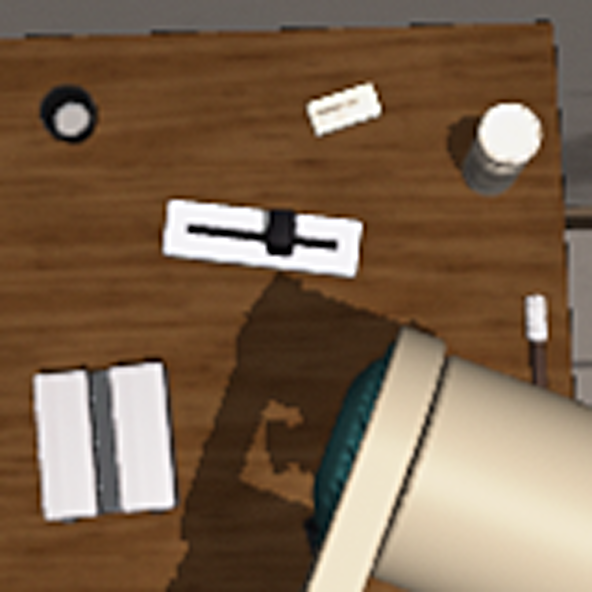

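The wrist view shows the slide straight ahead of the fingers (corners (232,44) to (277,199)), the tab at (255,143), and the gauge upright on its rest at left. The jar is about 110 mm away. I'll measure the slide.

```bash
python3 - <<'E'
from h import *
import pickle
w=pickle.load(open("k.pkl","rb"));s=w["s"]
V=lambda u,v,z:hit(wray(w,s,u,v),z)
q=np.array([V(*p,14) for p in [(232,44.5),(276,44.5),(277,199),(234,199)]]);say(q);say(q.mean(0))
for a,b in((0,3),(1,2)):
    e=q[a]-q[b];print(np.degrees(np.arctan2(-e[0],e[1])),np.linalg.norm(e))
print("tab",V(254.5,139,55),V(237,139,55),V(272,139,55),"front edge",V(254.5,148,55))
E
```

```text
[[644.05, 22.64, 14.0], [681.09, 16.94, 14.0], [662.26, -119.59, 14.0], [623.44, -113.54, 14.0]]
[652.71, -48.39, 14.0]
-8.608509318248386 137.73127136699148
-7.851559950218918 137.8208724533648
tab [650.74200649 -57.63690244  55.        ] [638.10977897 -55.63684944  55.        ] [663.39657074 -59.55184893  55.        ] front edge [649.72382075 -64.23277495  55.        ]
```

```bash
python3 - <<'E'
from h import *
a=np.radians(-8.3);uy=np.array([-np.sin(a),np.cos(a),0]);c=np.array([652.3,-49,0]);O=down(a)
T=lambda k,z:(c+k*uy+[0,0,z])
pos=lambda:((telemetry.sense()["eef_pos"]-c)@uy).round(1)
print(manip.movel(T(-55,32),O,v=120,force_limit=12),pos())
print(manip.movel(T(15,32),v=80,force_limit=15),pos())
print(manip.movel(T(40,32),v=30,force_limit=14),pos())
s=telemetry.sense();print(s["t"],s["eef_pos"],s["wrist_force"])
manip.sleep(0.2);print(pos(),telemetry.sense()["wrist_force"])
w=snap("wrist","l_w.png");sc=snap("scene","l_s.png")
cv2.imwrite("pics/l.png",cv2.hconcat([cv2.resize(w["pixels"],None,fx=.78,fy=.78),cv2.resize(sc["pixels"][150:290,170:350],None,fx=2.14,fy=2.14)[:299]]))
E
```

```text
False -55.1
False 14.9
True 25.4
18.875 [655.79564855 -23.83335484  31.63333864] [-0.80603759 -4.09625293  2.522732  ]
25.4 [-0.65064654 -2.66055772  0.87787657]Traceback (most recent call last):
  File "<stdin>", line 11, in <module>
cv2.error: OpenCV(4.12.0) /io/opencv/modules/core/src/matrix_operations.cpp:64: error: (-215:Assertion failed) src[i].dims <= 2 && src[i].rows == src[0].rows && src[i].type() == src[0].type() in function 'hconcat'
```

```bash
python3 - <<'E'
from h import *
a=np.radians(-8.3);uy=np.array([-np.sin(a),np.cos(a),0]);c=np.array([652.3,-49,0])
T=lambda k,z:(c+k*uy+[0,0,z])
pos=lambda:((telemetry.sense()["eef_pos"]-c)@uy).round(2)
print(manip.movel(T(33,32),v=12,force_limit=12),pos(),telemetry.sense()["wrist_force"])
manip.sleep(0.3);print(pos())
manip.movel(T(10,32),v=80)
manip.movel(T(-15,140),v=150)
fs=telemetry.sense();print(fs["t"],fs["wrist_force"])
w=snap("wrist","m_w.png");sc=snap("scene","m_s.png")
cv2.imwrite("pics/m2.png",cv2.resize(sc["pixels"][150:310,170:370],None,fx=3.7,fy=3.7,interpolation=cv2.INTER_CUBIC))
E
```

```text
True 25.26 [ 0.16933597 -1.79023516  1.82468531]
25.2
21.0917 [-0.2731525  -0.07723131 -0.94624722]
```

View pics/m_w.png

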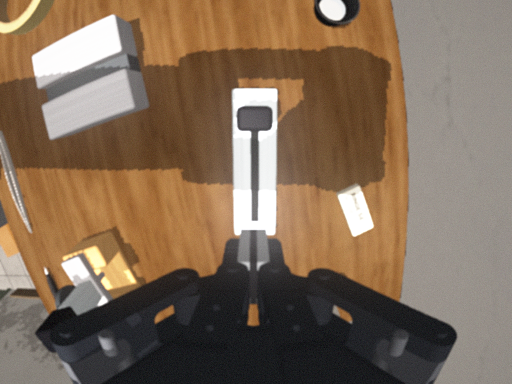

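View pics/m2.png

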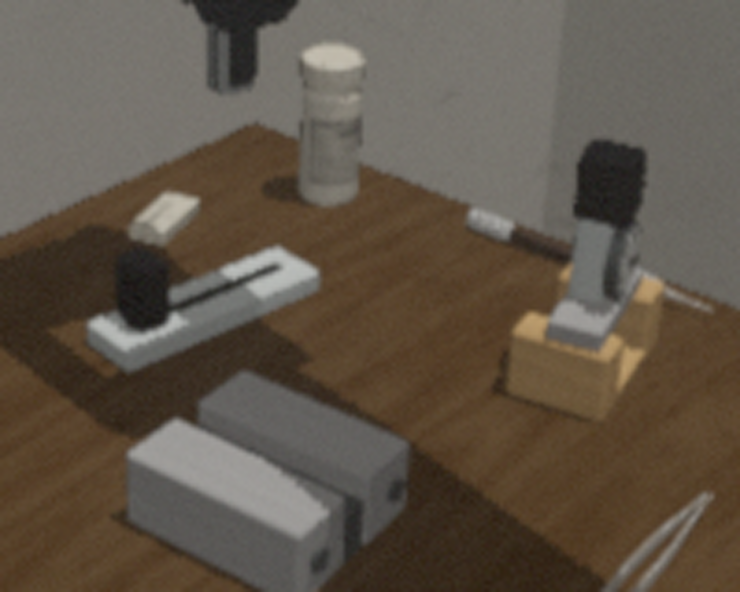

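```bash
python3 - <<'E'
from h import *
print(telemetry.sense()["t"]);manip.close_job()
E
```

```text
21.1917
the job is handed in; nothing more can be done
```

The job is done and handed in at 21.2 s; the hand-in reports no verdict.

- **Measurement:** I set the gauge's base flat across both cheeks of the block and held it there for 1.2 s at about 11 N. The dial pointer stood about 17–20° counter-clockwise of the 15 mm tick. That reads roughly 13.2 mm, so the channel is shallower than 15 mm.
- **Gauge:** It is back on its wooden rest in the same spot, and the last pictures show it upright.
- **Result slide:** The tab is pushed fully left. Two separate pushes stopped at the same place (25.3 mm and 25.4 mm), within about 1.5 mm of where I expected the left end to be.
- **Other objects:** The jar and graver were not touched, and the last scene view shows them in place.

**Disagreements:** The top and wrist cameras differed by about 4 mm in x, so I relied on relative positions and the wrist view. The dial angle from the picture is only good to a few degrees, because the outer ticks came out 6–15° too small. The side of the 15 mm tick was clear.

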